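# Moisture check on a drying bat

## Robot

A 7-joint arm with a two-finger parallel gripper is mounted at the origin on a cart in front of the work surface, level with it; the furniture and walls round the work are solid. World frame = base frame: x ahead of the robot, y to its left, z up, the work surface at z = 0. Lengths are in m, angles in rad, forces in N, time in s.
With the tool pointing down it reaches from about 0.425 to 0.925 m from the base axis. Payload 6.8 kg.
Tool frame: the origin (TCP) lies midway between the tips of the shut fingers; the grasp point (between the pads) lies 19 mm behind it; z points along the fingers, y is the line along which they close (so a half turn about z gives the same grasp; the last joint's range is limited). The gripper opens to 85 mm and grips with 20 to 120 N. Pads are 22 mm wide; open, the fingers measure 114 mm over their backs; the gripper's body (76 mm by 85 mm) begins 54 mm behind the grasp point. The pads swing forward as they close: fully open they stand 13 mm farther back than shut.
Start: joints at [-1.368, 0.477, 0.022, 1.555, -0.011, 1.109, -0.083], TCP at [0.206, 0.643, 0.203] pointing down, gripper open.
Joint ranges: [-2.96, 2.96], [-0.34, 2.1], [-1.41, 1.46], [0.24, 2.44], [-1.37, 4.51], [0.17, 1.92], [-2.96, 2.96]. Speed limits (rad/s): [2.39, 2.39, 3.14, 3.14, 3.14, 3.14, 3.14].

## Interface

Orientations are given as a unit quaternion [w, x, y, z].
In Python, from station import bot gives the robot as it stands.
- The arm moves only by the tool jog_arm, never from a script. Its argument "rows" is a list of rows, each an object of numbers: "fingers": the finger opening in mm, from 0 to 85.4; "x", "y", "z": the shift along the tool's x, y, z in mm; "ax", "ay", "az": the turn, a rotation vector about the tool's x, y, z in degrees. A call has exactly 8 rows; each row shifts and turns the commanded pose from where the row before left it, along the tool's axes as they then stand; what a row does not reach is not made up. A row lasts 1/10 s, in which the tool goes at most 50 mm and 8.59 degrees, less where a joint would pass 70% of its speed; a pose out of reach is approached as far as the arm can. A call with a gripper value outside its range is refused whole. The fingers move at their own pace and stop on an object; "force" is the grip in N (left out, the last holds). Time passes only in rows, so rows that do not move let the fingers close, or fill a call up. It gives the time, the measured TCP pose, the force, the opening and the grip force at its end, in the units of the state.
- bot.get_obs(): the state, without advancing time (a new reading comes with each control period).
- bot.read_camera(name): name is "scene" or "top"; returns a dict with "pixels" (384x512x3 uint8, red, green, blue), "vertical_fov" (degrees; the focal length in pixels is half the picture's height over the tangent of half this angle, whatever the lens; pixels are square), "cx", "cy" (the principal point, pixels), "dist_coeffs" ([k1, k2, p1, p2, k3] as OpenCV has them; the pictures are not rectified), "world_from_camera" (4x4, takes a point from camera to world coordinates). Camera axes: x right, y down, z forward; pixel columns grow to the right and rows downward; lengths in m; the calibration is good to about 2 mm. A picture is of the moment at which its call begins. There is no depth.
- bot.hand_in(): hands the job in; it is judged then, once.
The state is a dict: "t": time; "q": joint angles; "joint_vel": joint speeds; "joint_torque": joint torques, N m; "eef_pos": TCP position; "tool_rot": TCP orientation; "contact_force": force on the tool from outside, world axes, zero at the start; "torque": the same for the moment, N m; "gripper_width": opening from 0.0 (shut) to 1.0 (fully open); "grasp_force": force on a finger pad.
Only numpy, scipy, OpenCV 4.12 (cv2) and the standard library are available. Lean on these libraries where they do the work, as an engineer would, in place of code of your own. Each camera call takes 0.05 s, during which the arm holds its last target. There are 200 camera calls.

## Task

Check how dry the red-marked bat is: lift the orange moisture meter up and off its twin-hook stand, then set its spring tip inside the red ring, with the meter square to the sloping face of the bat, and press gently until the tip has sunk about half of its 14 mm travel. Finish while still holding the meter pressed there, supported by nothing but your grip and the bat; do not touch the blue-marked bat with it, never jab it hard, and leave the other things on the worktop where they are.

Things in the scene. Friction and masses are not known exactly. Their poses are not given: they have to be found in the camera images.
- meter_grip (a point): Centre of the meter's grip head, the place to grasp: an orange upright block, 30 mm (x) by 28 mm (y), from 35 mm below to 28 mm above this point (3 mm black cap on top). Axes of the meter: z along its axis from tip to head (up while it hangs), y along its two side pins, x away from its little green screen
- meter_tip (a point): The rounded end of the meter's brass spring tip, 8 mm in diameter, on the meter's axis, 140 mm from meter_grip when not pressed in; it moves with the tip. Axes as the meter's
- plunger (a joint): How far the spring tip is pressed into the meter: 0 fully out, 0.014 m fully in. The spring needs 0.7 N to start and 0.35 N more for each millimetre, so half-way in (7 mm) is about 3.2 N and fully in is 5.6 N
- meter: The whole moisture meter, 170 mm long, 0.18 kg; it hangs upright by its pins, free to swing. Origin on its axis at the side pins, 40 mm below meter_grip, same axes. The pins, 8 mm thick, reach 52 mm to both sides along y, with rubber end balls; below them a steel barrel 26 mm thick runs down to 78 mm below the origin
- stand: Black and steel hook stand, fixed. Origin on the worktop straight below the hanging meter; its hooks point to its -x. Base 160 x 120 x 14 mm; a post 65 mm towards +x carries two 8 mm arms at y = +30 and -30 mm with V-shaped seats that hold the pins 130 mm up. Top at 139 mm. The pins must rise 13 mm to clear the hooks; straight up is free
- spot_red (a point): Centre of the red ring (32 mm outer, 24 mm inner diameter, with a red dot) on the top face of the red-marked bat, 38 mm from the bat's centre. z is the outward normal of that face, which slopes 20 degrees down towards the front of its wooden stand; the spot is about 0.1 m above the worktop
- bat_red: The red-marked pale round ware bat, 166 mm across and 30 mm thick, fixed on a sloping wooden stand. Origin at the centre of its underside, z its outward normal
- bat_blue: A like bat with a blue ring, 171 mm across and 30 mm thick, fixed on a like stand; to be left alone. Origin at the centre of its underside, z its outward normal
- tub_a: White lidded tub, 87 mm across, 48 mm high; loose. Origin at the centre of its underside
- brush: Grey scrub brush with a bridge handle, 61 x 155 x 91 mm, standing on its bristles; loose. Origin at the centre of its underside, its length along its y
- loop_tool: Loop trimming tool with a wooden handle lying on the worktop, 206 mm long, 12 mm thick; loose. Origin at its middle, its length along its y
- rib: Half-moon wooden rib lying on the worktop, 66 x 110 x 9 mm; loose. Origin at the centre of its underside, its length along its y

How it is judged:
On the way:
1. the meter is lifted up and off its hooks, in the gripper (contact force between the fingers and meter above 1 N and z of meter in the frame of stand above 0.15 m and contact force between meter and stand below 0.1 N), for 0.2 s.
At the end, for the whole second after the job is handed in: The gripper holds the meter with its tip within 12 mm of the centre of the red ring, its axis within 0.15 rad (8.6 degrees) of square to the bat's face, the spring tip pressed in between 3 and 11.5 mm with 0.8 to 8 N on the bat, still, and clear of the hook stand (contact force between the fingers and meter above 1 N and distance between meter_tip and spot_red below 0.012 m and angle between the z axis of meter_grip and the z axis of spot_red, either way round below 0.15 rad and value of joint plunger between 0.003 and 0.0115 m and contact force between meter and bat_red between 0.8 and 8 N and contact force between meter and stand below 0.1 N and linear speed of meter below 0.02 m/s); the arm keeps its last pose, push and grip.
It fails at once if the meter is jabbed at the red-marked bat with more than 15 N (contact force between meter and bat_red above 15 N).
It fails at once if the meter touches the blue-marked bat (contact force between meter and bat_blue above 0.5 N).
It fails at once if a bystander (tub, brush, loop tool or rib) is moved more than 30 mm (distance of any of tub_a, brush, loop_tool, rib from where it was at the start of the episode above 0.03 m).
It also fails if it takes over 45 s, if anything falls off the work surface, if the arm or the gripper's body presses on something with over 40 N, if the wrist force passes 120 N, or if a joint passes its speed limit or range.

## Working session

There is one attempt and no reset: what is moved stays moved. The work goes in short steps, Python scripts to look and compute and a tool call to move; the robot and the scene stay as the last step left them, time stands still between calls to the robot, and variables do not carry over. Pictures are saved under pics/ and viewed, at most 10 in all, crops included, and the job is handed in when it is done.

Besides the shell and the picture viewer there is one more tool, called after ">>>" by a JSON object that holds its "method" and its "body". jog_arm: Moves the arm, as the interface text tells. Its arguments: {"type":"object","properties":{"rows":{"type":"array","items":{"type":"object","properties":{"fingers":{"type":"number"},"x":{"type":"number"},"y":{"type":"number"},"z":{"type":"number"},"ax":{"type":"number"},"ay":{"type":"number"},"az":{"type":"number"}}}},"force":{"type":"number"}},"required":["rows"]}

```bash
ls; mkdir -p pics; python3 - <<'E'
from station import bot
import cv2,json,numpy as np
o=bot.get_obs();print({k:np.round(v,3).tolist() for k,v in o.items()})
for n in("scene","top"):
    c=bot.read_camera(n);cv2.imwrite(f"pics/{n}0.png",c["pixels"][:,:,::-1])
    print(n,c["vertical_fov"],c["cx"],c["cy"],c["dist_coeffs"],np.round(c["world_from_camera"],4).tolist())
E
```

```text
pics
{'t': 0.0, 'q': [-1.368, 0.478, 0.022, 1.556, -0.011, 1.109, -0.083], 'joint_vel': [-0.0, 0.001, -0.002, 0.002, -0.0, 0.0, -0.0], 'joint_torque': [-0.001, -59.645, 1.608, -28.12, 0.013, 0.009, 0.0], 'eef_pos': [0.206, 0.642, 0.202], 'tool_rot': [-0.0, 0.155, 0.988, -0.001], 'contact_force': [-0.1, 0.331, 0.007], 'torque': [-0.077, 0.032, 0.017], 'grasp_force': 0.0, 'gripper_width': 0.999}
scene 51.65403726143977 259.7656219459328 188.75730386299526 [-0.09629971  0.          0.          0.          0.        ] [[0.635, -0.379, 0.6731, -0.2879], [-0.7724, -0.3236, 0.5465, -0.6465], [0.0107, -0.867, -0.4982, 0.7092], [0.0, 0.0, 0.0, 1.0]]
top 52.66101123176186 251.40091091561624 192.20583075474542 [-0.04536978  0.          0.          0.          0.        ] [[0.0039, -0.9978, 0.0668, 0.449], [-0.9999, -0.0046, -0.0099, 0.0046], [0.0102, -0.0668, -0.9977, 1.2475], [0.0, 0.0, 0.0, 1.0]]
```

View pics/scene0.png

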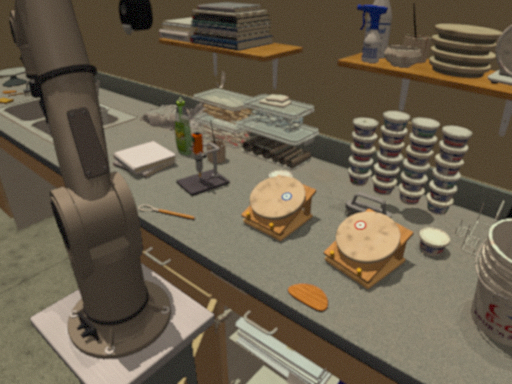

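View pics/top0.png

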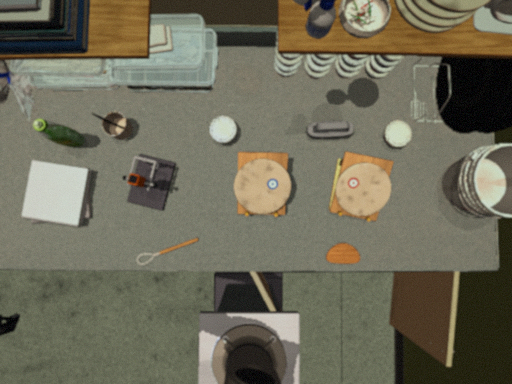

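The scene view shows the orange meter at about (197,145) on its stand, with the red ring at (360,226) and the blue ring at (286,197). In the top view the meter is at (135,180), the red ring at (353,183) and the blue ring at (273,184). Next I'll zoom in on the meter and the red bat.

```bash
python3 - <<'E'
import cv2,numpy as np
s=cv2.imread("pics/scene0.png");t=cv2.imread("pics/top0.png")
r=lambda i,x,y,w,h:cv2.resize(i[y:y+h,x:x+w],(400,300),interpolation=cv2.INTER_CUBIC)
cv2.imwrite("pics/zoom.png",np.vstack([np.hstack([r(s,160,120,96,72),r(t,110,145,80,60)]),np.hstack([r(s,310,200,120,90),r(t,310,140,112,84)])]))
E
```

```text
(no output)
```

View pics/zoom.png

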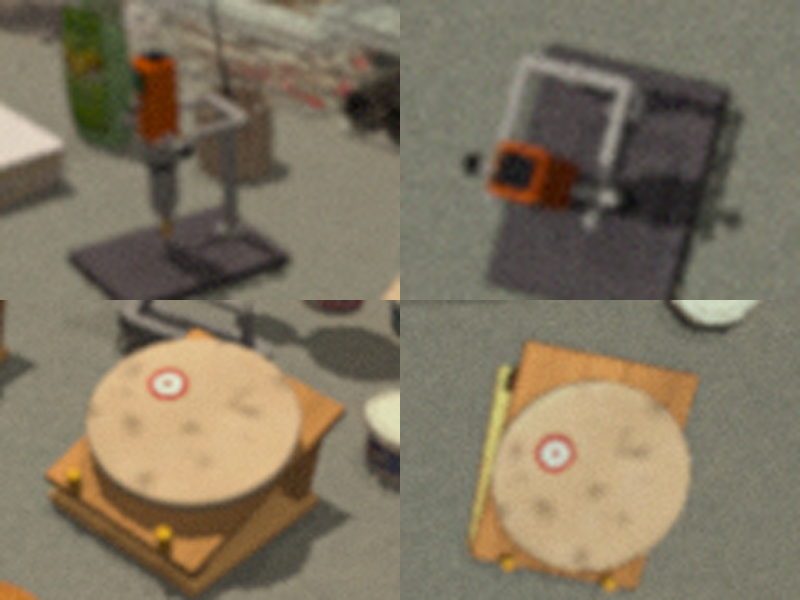

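The top-left crop shows the meter hanging upright, with the post behind it towards +x. In the top view the stand is yawed about −14°. The bottom crops show the red ring on the left-rear of the bat, with the front pegs towards the robot and the wooden stand yawed about −11°.

```bash
cat > h.py <<'E'
import cv2,numpy as np
from station import bot
from scipy.spatial.transform import Rotation as R
def K(c):
    f=c["pixels"].shape[0]/2/np.tan(np.radians(c["vertical_fov"])/2)
    return np.array([[f,0,c["cx"]],[0,f,c["cy"]],[0,0,1]])
def ray(c,uv):
    p=cv2.undistortPoints(np.array([[uv]],float),K(c),np.array(c["dist_coeffs"],float))[0,0]
    T=np.array(c["world_from_camera"]);d=T[:3,:3]@[p[0],p[1],1];return T[:3,3],d/np.linalg.norm(d)
def onz(c,uv,z):
    o,d=ray(c,uv);return o+d*(z-o[2])/d[2]
def tri(c1,u1,c2,u2):
    o1,d1=ray(c1,u1);o2,d2=ray(c2,u2)
    s=np.linalg.lstsq(np.c_[d1,-d2],o2-o1,rcond=None)[0]
    a,b=o1+s[0]*d1,o2+s[1]*d2;return (a+b)/2,np.linalg.norm(a-b)
def blob(c,lo,hi,box):
    "masked pixels (u,v) in box=(u0,v0,u1,v1)"
    h=cv2.cvtColor(c["pixels"],cv2.COLOR_RGB2HSV)
    h[...,0]=(h[...,0].astype(int)+90)%180   # red at 90
    m=cv2.inRange(h,np.array(lo),np.array(hi));k=np.zeros_like(m);u0,v0,u1,v1=box
    k[v0:v1,u0:u1]=m[v0:v1,u0:u1];v,u=np.nonzero(k);return np.c_[u,v]
def pose():
    o=bot.get_obs();q=o["tool_rot"];return np.array(o["eef_pos"]),R.from_quat([q[1],q[2],q[3],q[0]])
def goto(p,Rt):
    "tool-frame translation mm first, then rotation vector deg"
    p0,R0=pose();return np.round(R0.inv().apply(np.array(p)-p0)*1e3,1),np.round(np.degrees((R0.inv()*Rt).as_rotvec()),2)
E
python3 - <<'E'
from h import *
S=bot.read_camera("scene");T=bot.read_camera("top")
# red ring
rs=blob(S,(78,70,60),(100,255,255),(345,212,376,240));rt=blob(T,(78,70,60),(100,255,255),(343,173,364,194))
f=lambda p:(p.max(0)+p.min(0))/2
print(len(rs),len(rt),f(rs),rs.mean(0),f(rt),rt.mean(0)); print("red",tri(S,f(rs),T,f(rt)))
# blue
# meter orange
os_=blob(S,(92,150,90),(108,255,255),(180,125,215,165));ot=blob(T,(92,130,60),(108,255,255),(120,165,155,195))
print("orange",len(os_),os_.min(0),os_.max(0),len(ot),ot.min(0),ot.max(0))
z=lambda x,y,X,Y,w,h,q:np.array([x+(q[0])*w/400,y+q[1]*h/300])-.5
# top cap centre: top zoom px (517,168)
cap=z(110,145,0,0,80,60,(517-400,168)); print("cap z.198",onz(T,cap,.198))
sh=z(160,120,0,0,96,72,(153,58)); print("cap tri",tri(S,sh,T,cap))
sb=f(os_);print("head scene on z.17",onz(S,sb,.17))
# stand base corners at z .014
for q in[(547,45),(730,92),(488,282)]: print("base",onz(T,z(110,145,0,0,80,60,(q[0]-400,q[1])),.014))
# pins ends
for q in[(472,164),(590,222)]: print("pin",onz(T,z(110,145,0,0,80,60,(q[0]-400,q[1])),.13))
# red stand pegs & top edge
tp=lambda q:z(310,140,0,0,112,84,(q[0]-400,q[1]-300))
sp=lambda q:z(310,200,0,0,120,90,(q[0],q[1]-300))
print("pegs",tri(S,sp((73,478)),T,tp((508,563))),tri(S,sp((163,536)),T,tp((610,583))))
print("top edge R",tri(S,sp((344,408)),T,tp((697,377))))
print("top edge L",tri(S,sp((197,332)),T,tp((527,343))))
print("bat centre by contour:")
for c,b in((T,(330,155,395,222)),):
    m=blob(c,(97,40,110),(112,120,255),b);print(len(m))
E
```

```text
50 46 [360.  224.5] [359.92 225.04] [353.  182.5] [352.7173913  182.32608696]
red (array([ 0.5557499 , -0.30878795,  0.10413348]), np.float64(0.0005523428581700335))
orange 144 [192 134] [202 153] 126 [128 173] [144 186]
cap z.198 [0.55625915 0.31682501 0.198     ]
cap tri (array([0.55492342, 0.31796784, 0.19862668]), np.float64(0.0036441508162177445))
head scene on z.17 [0.54073992 0.30406124 0.17      ]
base [0.65454677 0.35426301 0.014     ]
base [0.62454662 0.23583809 0.014     ]
base [0.50200268 0.38835387 0.014     ]
pin [0.56543635 0.36335818 0.13      ]
pin [0.53201887 0.2938601  0.13      ]
pegs (array([ 0.46510365, -0.28079056,  0.0494146 ]), np.float64(0.0012589021365505867)) (array([ 0.44778039, -0.36915908,  0.05074172]), np.float64(0.002106882093696285))
top edge R (array([ 0.62167674, -0.43161238,  0.0997468 ]), np.float64(0.0005939290098200831))
top edge L (array([ 0.65003897, -0.28834893,  0.09802853]), np.float64(0.0006976215482794271))
bat centre by contour:
2508
```

```bash
cat >> h.py <<'E'
def Rot(y,z):
    z=np.array(z,float);z/=np.linalg.norm(z);x=np.cross(y,z);x/=np.linalg.norm(x);y=np.cross(z,x);return R.from_matrix(np.c_[x,y,z])
a=np.radians(13.5)
RG=Rot([np.sin(a),np.cos(a),0],[0,0,-1])   # grasp orientation
M=np.array([.5555,.317,0])                 # meter axis
N=np.array([-.3355,.0664,.9397]); SPOT=np.array([.5557,-.3088,.104])
E
python3 -c "
from h import *
print(goto(M+[0,0,.26],RG))"
```

```text
(array([-432., -203.,  -57.]), array([-0.07,  0.  , -4.3 ]))
```

>>> {"method": "jog_arm", "body": {"rows": [{"x":-20,"y":-9,"z":-20,"fingers":85},{"x":-40,"y":-19,"z":-20},{"x":-40,"y":-19,"z":-15},{"x":-40,"y":-19},{"x":-40,"y":-19},{"x":-40,"y":-19},{"x":-40,"y":-19},{"x":-40,"y":-19}]}}

```text
invalid input
```

```bash
python3 -c "
from h import *
print(pose()[0],goto(M+[0,0,.26],RG))"
```

```text
[0.20629331 0.64229689 0.20277739] (array([-432., -203.,  -57.]), array([-0.07,  0.  , -4.3 ]))
```

>>> {"method": "jog_arm", "body": {"rows": [{"x":-20,"y":-9,"z":-20,"ax":0,"ay":0,"az":0,"fingers":85},{"x":-40,"y":-19,"z":-20,"ax":0,"ay":0,"az":0,"fingers":85},{"x":-40,"y":-19,"z":-15,"ax":0,"ay":0,"az":0,"fingers":85},{"x":-40,"y":-19,"z":0,"ax":0,"ay":0,"az":0,"fingers":85},{"x":-40,"y":-19,"z":0,"ax":0,"ay":0,"az":0,"fingers":85},{"x":-40,"y":-19,"z":0,"ax":0,"ay":0,"az":0,"fingers":85},{"x":-40,"y":-19,"z":0,"ax":0,"ay":0,"az":0,"fingers":85},{"x":-40,"y":-19,"z":0,"ax":0,"ay":0,"az":0,"fingers":85}]}}

```text
t: 1.0
eef_pos: [0.4496, 0.4142, 0.2584]
tool_rot: [-0.0, 0.155, 0.988, 0.0]
contact_force: [1.0, 1.1, 0.1]
gripper_width: 0.994
grasp_force: 0.0
```

```bash
python3 -c "
from h import *
print(pose()[0],goto(M+[0,0,.26],RG))"
```

```text
[0.44963406 0.41423721 0.25841105] (array([-130.5,  -60.2,   -1.6]), array([ 0. , -0. , -4.3]))
```

>>> {"method": "jog_arm", "body": {"rows": [{"x":-40,"y":-18,"z":0,"ax":0,"ay":0,"az":0,"fingers":85},{"x":-40,"y":-18,"z":0,"ax":0,"ay":0,"az":0,"fingers":85},{"x":-30,"y":-14,"z":0,"ax":0,"ay":0,"az":0,"fingers":85},{"x":-20,"y":-10,"z":0,"ax":0,"ay":0,"az":0,"fingers":85},{"x":0,"y":0,"z":0,"ax":0,"ay":0,"az":-4.3,"fingers":85},{"x":0,"y":0,"z":0,"ax":0,"ay":0,"az":0,"fingers":85},{"x":0,"y":0,"z":0,"ax":0,"ay":0,"az":0,"fingers":85},{"x":0,"y":0,"z":0,"ax":0,"ay":0,"az":0,"fingers":85}]}}

```text
t: 1.8
eef_pos: [0.5534, 0.3197, 0.2583]
tool_rot: [-0.0, 0.118, 0.993, 0.0]
contact_force: [-0.2, 0.1, -0.2]
gripper_width: 0.993
grasp_force: 0.0
```

```bash
python3 -c "
from h import *
print(pose()[0],goto(M+[0,0,.155],RG))
T=bot.read_camera('top');S=bot.read_camera('scene')
r=lambda c,x,y,w,h:cv2.resize(c['pixels'][y:y+h,x:x+w,::-1],(400,300),interpolation=2)
cv2.imwrite('pics/above.png',np.hstack([r(S,140,90,128,96),r(T,95,135,100,75)]))"
```

```text
[0.55339433 0.31967537 0.25830351] (array([ -2.7,  -2.1, 103.3]), array([ 0.01, -0.03,  0.  ]))
```

View pics/above.png

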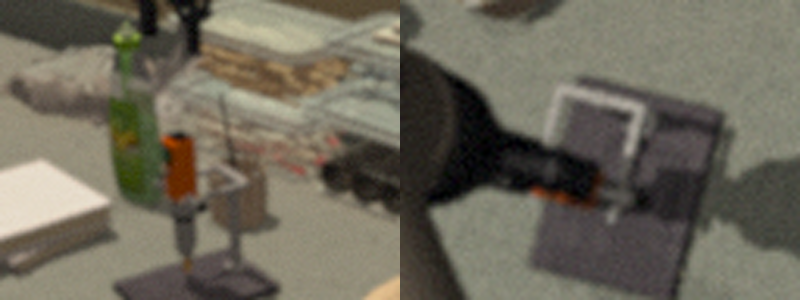

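The fingers straddle the orange head: they sit at about (148,15) and (190,30) in the left crop, above the head at (180,150). Descending.

>>> {"method": "jog_arm", "body": {"rows": [{"x":-3,"y":-2,"z":10,"ax":0,"ay":0,"az":0,"fingers":85},{"x":0,"y":0,"z":20,"ax":0,"ay":0,"az":0,"fingers":85},{"x":0,"y":0,"z":20,"ax":0,"ay":0,"az":0,"fingers":85},{"x":0,"y":0,"z":20,"ax":0,"ay":0,"az":0,"fingers":85},{"x":0,"y":0,"z":20,"ax":0,"ay":0,"az":0,"fingers":85},{"x":0,"y":0,"z":13,"ax":0,"ay":0,"az":0,"fingers":85},{"x":0,"y":0,"z":0,"ax":0,"ay":0,"az":0,"fingers":85},{"x":0,"y":0,"z":0,"ax":0,"ay":0,"az":0,"fingers":85}]}}

```text
t: 2.7
eef_pos: [0.5567, 0.3163, 0.1556]
tool_rot: [0.0, 0.118, 0.993, -0.0]
contact_force: [-0.2, 0.8, 0.7]
gripper_width: 0.998
grasp_force: 0.0
```

```bash
python3 -c "
from h import *
print(goto(M+[0,0,.155],RG))
T=bot.read_camera('top');S=bot.read_camera('scene')
r=lambda c,x,y,w,h:cv2.resize(c['pixels'][y:y+h,x:x+w,::-1],(400,300),interpolation=2)
cv2.imwrite('pics/down.png',np.hstack([r(S,160,110,80,60),r(T,95,135,100,75)]))"
```

```text
(array([1.3, 0.4, 0.6]), array([ 0.  ,  0.01, -0.01]))
```

View pics/down.png

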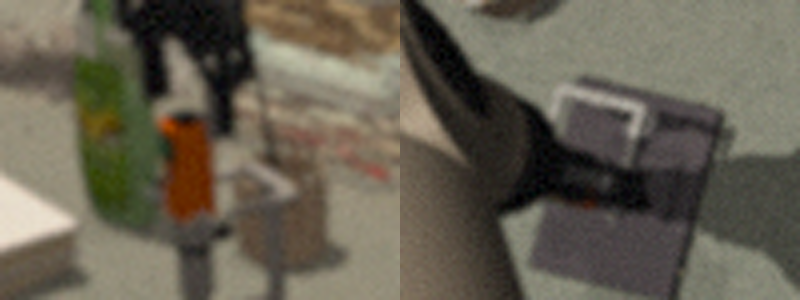

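```bash
cat >> h.py <<'E'
def proj(c,P):
    W=np.linalg.inv(np.array(c["world_from_camera"]));r,_=cv2.Rodrigues(W[:3,:3])
    return cv2.projectPoints(np.array(P,float).reshape(-1,3),r,W[:3,3],K(c),np.array(c["dist_coeffs"],float))[0][:,0]
E
python3 -c "
from h import *
S=bot.read_camera('scene');p,r=pose()
P=[p,p+r.apply([0,.043,-.013]),p+r.apply([0,-.043,-.013]),M+[0,0,.198],M+[0,0,.135],M+[0,0,.13]]
print(((proj(S,P)-[160,110])*5).round())
T=bot.read_camera('top');print(((proj(T,P)-[95,135])*4+[400,0]).round())
"
```

```text
[[191. 173.]
 [160. 137.]
 [222. 176.]
 [185. 118.]
 [191. 202.]
 [192. 209.]]
[[569. 177.]
 [505. 161.]
 [623. 190.]
 [551. 174.]
 [577. 182.]
 [579. 183.]]
```

The dark fingertips appear at about (155,95) and (225,130), higher than the predicted (160,137) and (222,176). I'll take a closer look.

```bash
python3 -c "
from h import *
S=bot.read_camera('scene')
i=S['pixels'][105:153,168:232,::-1];i=cv2.convertScaleAbs(i,alpha=1.8,beta=20)
cv2.imwrite('pics/z2.png',cv2.resize(i,(640,480),interpolation=2))"
```

```text
(no output)
```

View pics/z2.png

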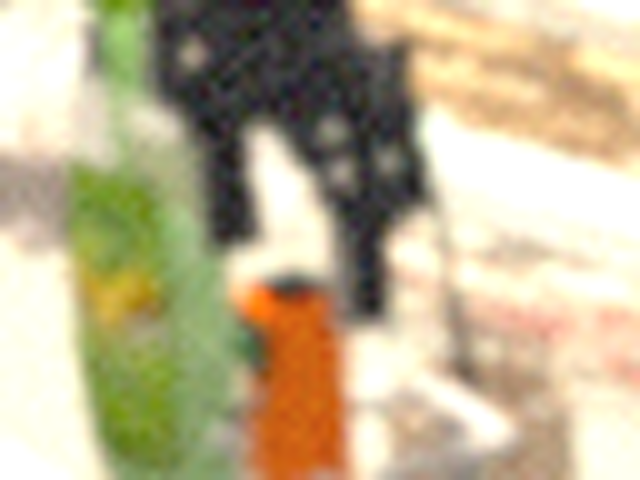

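```bash
python3 -c "
from h import *
S=bot.read_camera('scene');a=cv2.GaussianBlur(S['pixels'],(0,0),.8).astype(int);b=cv2.GaussianBlur(cv2.imread('pics/scene0.png')[:,:,::-1],(0,0),.8).astype(int)
d=np.abs(a-b).sum(2)[118:160,184:214]
for i,r in enumerate(d): print(118+i,''.join(' .:*#@'[min(5,x//20)] for x in r))
"
```

```text
118  :@@@@@@@@#@@@@@@@@@@@@@@@@  .
119  .*@@@@@@#:*@@@@@@@@@@@@@@@. .
120   .*@@@@@@..*@@@@@@@@@@@@@@...
121    :@@@@@@. .@@@@@@@@@@@@@@...
122  . .@@@@@@.  .#@@@@@@@@@@@@...
123    .@@@@@@.   .#@@@@@@@@@@@: .
124    .@@@@@@:    :@@@@@@@@@@@: .
125    .@@@@@@*  . .@@@@@@@@@@@: .
126    .#@@@@@#  .  #@@@@@@@@@*. .
127     *@@@@@@. .  *@@@@@@@@:.  .
128     *@@@@@#  .. *@@@@@@@:   ..
129     :@@@@@:  .. *@@@@@@#  ..  
130      :*#*.   .. *@@@@@@*  ... 
131                 *@@@@@@*   .. 
132                .*@@@@@@*    . 
133                .*@@@@@@#      
134            .....:#@@@@@@. .   
135           .::...:*@@@@@@. ..  
136           ....  .:@@@@@#. .   
137                 ..*@@@#:  .   
138                   .::.   ...  
139                          ..   
140                     ...  .    
141                    .......    
142                    ........   
143                     ........  
144                     ..    ....
145                            ...
146                         .   ..
147                    ..         
148                    ...        
149                     ..    ..:.
150                        ..::::.
151                       ..:::.. 
152                       ...     
153                 ...           
154                 .:::.         
155                  .::.         
156                    .          
157 .....                         
158 .....  .                      
159 .......               ..
```

```bash
python3 -c "
from h import *
T=bot.read_camera('top');a=cv2.GaussianBlur(T['pixels'],(0,0),.6).astype(int);b=cv2.GaussianBlur(cv2.imread('pics/top0.png')[:,:,::-1],(0,0),.6).astype(int)
d=np.abs(a-b).sum(2)[168:200,115:165]
for i,r in enumerate(d): print(168+i,''.join(' .:*#@'[min(5,x//20)] for x in r))
p,r=pose()
for b in(0,.02,.03,.045):
  print(b,[proj(T,p+r.apply([0,s*y,-.013-b])).round(1).tolist() for s in(1,-1) for y in (.043,.057)])
S=bot.read_camera('scene')
for b in(0,.02,.03,.045):
  print(b,[proj(S,p+r.apply([0,s*y,-.013-b])).round(1).tolist() for s in(1,-1) for y in (.043,.057)])
print(bot.get_obs()['q'])
"
```

```text
168 @@@@@@@@@@@@@@@@@@@: .   . .....   .          . . 
169 @@@@@@@@@@@@@@@@@@@# ... ... ... .   :*.   .  ..  
170 @@@@@@@@@@@@@@@@@@@@#.     .  .. .  *@@:  ..      
171 @@@@@@@@@@@@@@@@@@@@@#:..        . .@@@:  .  .  ..
172 @@@@@@@@@@@@@@@@@@@@@@@#*::.       :@@@:        . 
173 @@@@@@@@@@@@@@@@@@@@@@@@@@@@:      *@@#.   .  ....
174 @@@@@@@@@@@@@@@@@@@@@@@@@@@@@*... .#@@*  ..... ...
175 @@@@@@@@@@@@@@@@@@@@@@@@@@@@@@***:*@@@:           
176 @@@@@@@@#:@@@@@@@*#@@@@@@###@@@@@@@@@@:         ..
177 @@@@@@@@: @@@@@@****::#@#*:::###@@@@@@*:**:*:::***
178 @@@@@@@@*:@@@@@#***:.:#@#***::.:#@@@@@@#@@##*:*#*#
179 @@@@@@@@@@@@@@@#**::.*@@#*****: .#@@@@@@@@@*:::::*
180 @@@@@@@@@@@@@@@#**:**#@@******:: *@@@@@@@@*.. .  .
181 @@@@@@@@@@@@@@@@#*:*#@@@#**:::. .*@@@@##*:   .    
182 @@@@@@@@@@@@@@@@@@@@@@@@***:::::#@@@@@@*:         
183 @@@@@@@@@@@@@@@@@@@@@@@#***::#@@@@@@@@@#.         
184 @@@@@@@@@@@@@@@@@@@@@@@#**::.*#@@@@@@@@#.         
185 @@@@@@@@@@@@@@*..::*#**:::. ..:*#@@@@@@#.        .
186 @@@@@@@@@@@@@:  .  ..          .*#@@@@#:.         
187 @@@@@@@@@@@@: ....              #@#**:.           

[... 666 characters left out ...]
21.3, 175.3]], [[116.5, 174.2]], [[150.9, 182.6]], [[155.8, 183.8]]]
0.02 [[[119.0, 174.6]], [[114.1, 173.4]], [[149.1, 182.0]], [[154.0, 183.2]]]
0.03 [[[117.8, 174.1]], [[112.9, 172.9]], [[148.2, 181.6]], [[153.2, 182.8]]]
0.045 [[[115.9, 173.5]], [[110.9, 172.3]], [[146.8, 181.1]], [[151.8, 182.3]]]
0 [[[192.0, 137.5]], [[190.1, 136.3]], [[204.3, 145.5]], [[206.4, 146.9]]]
0.02 [[[191.6, 132.2]], [[189.7, 131.0]], [[204.0, 140.0]], [[206.1, 141.3]]]
0.03 [[[191.4, 129.6]], [[189.5, 128.4]], [[203.8, 137.2]], [[205.9, 138.5]]]
0.045 [[[191.1, 125.5]], [[189.2, 124.4]], [[203.5, 133.0]], [[205.7, 134.3]]]
[-0.73255953  0.46711038  0.16133552  1.69918853 -0.08719663  0.98150398
  0.79524867]
```

Both views put the visible fingertips about 30 mm higher than the stated geometry. Closing here is harmless in either case, and the result will show which is right.

>>> {"method": "jog_arm", "body": {"rows": [{"x":0,"y":0,"z":0,"ax":0,"ay":0,"az":0,"fingers":60},{"x":0,"y":0,"z":0,"ax":0,"ay":0,"az":0,"fingers":50},{"x":0,"y":0,"z":0,"ax":0,"ay":0,"az":0,"fingers":40},{"x":0,"y":0,"z":0,"ax":0,"ay":0,"az":0,"fingers":36},{"x":0,"y":0,"z":0,"ax":0,"ay":0,"az":0,"fingers":36},{"x":0,"y":0,"z":0,"ax":0,"ay":0,"az":0,"fingers":36},{"x":0,"y":0,"z":0,"ax":0,"ay":0,"az":0,"fingers":36},{"x":0,"y":0,"z":0,"ax":0,"ay":0,"az":0,"fingers":36}], "force": 20}}

```text
t: 3.9
eef_pos: [0.5565, 0.3162, 0.1554]
tool_rot: [-0.0, 0.118, 0.993, -0.0]
contact_force: [0.2, -1.2, 0.3]
gripper_width: 0.423
grasp_force: 0.0
```

```bash
python3 -c "
from h import *
S=bot.read_camera('scene')
i=S['pixels'][105:153,168:232,::-1];i=cv2.convertScaleAbs(i,alpha=1.5,beta=10)
cv2.imwrite('pics/z3.png',cv2.resize(i,(640,480),interpolation=2))
p,r=pose();print(((proj(S,[p+r.apply([0,s*.018,-.003]) for s in(1,-1)])-[168,105])*10).round())"
```

```text
[[277. 376.]
 [328. 410.]]
```

View pics/z3.png

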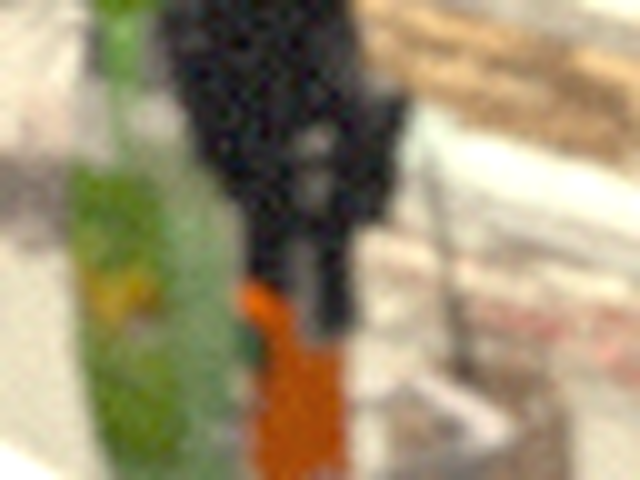

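The near fingertip at (330,335) reaches only the top of the head, about 28 mm above the predicted spot. I'll go 10 mm lower, which clears the pins under either geometry, and then grip.

>>> {"method": "jog_arm", "body": {"rows": [{"x":1,"y":0,"z":4,"ax":0,"ay":0,"az":0,"fingers":38},{"x":0,"y":0,"z":4,"ax":0,"ay":0,"az":0,"fingers":38},{"x":0,"y":0,"z":2,"ax":0,"ay":0,"az":0,"fingers":38},{"x":0,"y":0,"z":0,"ax":0,"ay":0,"az":0,"fingers":32},{"x":0,"y":0,"z":0,"ax":0,"ay":0,"az":0,"fingers":28},{"x":0,"y":0,"z":0,"ax":0,"ay":0,"az":0,"fingers":20},{"x":0,"y":0,"z":0,"ax":0,"ay":0,"az":0,"fingers":10},{"x":0,"y":0,"z":0,"ax":0,"ay":0,"az":0,"fingers":10}], "force": 50}}

```text
t: 4.75
eef_pos: [0.5556, 0.3167, 0.1455]
tool_rot: [0.0, 0.118, 0.993, 0.0]
contact_force: [-0.1, 1.2, -0.0]
gripper_width: 0.315
grasp_force: 50.3
```

>>> {"method": "jog_arm", "body": {"rows": [{"x":0,"y":0,"z":-3,"ax":0,"ay":0,"az":0,"fingers":10},{"x":0,"y":0,"z":-5,"ax":0,"ay":0,"az":0,"fingers":10},{"x":0,"y":0,"z":-10,"ax":0,"ay":0,"az":0,"fingers":10},{"x":0,"y":0,"z":-15,"ax":0,"ay":0,"az":0,"fingers":10},{"x":0,"y":0,"z":-20,"ax":0,"ay":0,"az":0,"fingers":10},{"x":0,"y":0,"z":-30,"ax":0,"ay":0,"az":0,"fingers":10},{"x":0,"y":0,"z":-40,"ax":0,"ay":0,"az":0,"fingers":10},{"x":0,"y":0,"z":-40,"ax":0,"ay":0,"az":0,"fingers":10}]}}

```text
t: 5.55
eef_pos: [0.5553, 0.3161, 0.3111]
tool_rot: [0.0, 0.118, 0.993, 0.0]
contact_force: [0.1, 0.1, -1.9]
gripper_width: 0.319
grasp_force: 50.1
```

>>> {"method": "jog_arm", "body": {"rows": [{"x":0,"y":0,"z":-27,"ax":0,"ay":0,"az":0,"fingers":10},{"x":0,"y":0,"z":-10,"ax":0,"ay":0,"az":0,"fingers":10},{"x":0,"y":0,"z":0,"ax":0,"ay":0,"az":0,"fingers":10},{"x":0,"y":0,"z":0,"ax":0,"ay":0,"az":0,"fingers":10},{"x":0,"y":0,"z":0,"ax":0,"ay":0,"az":0,"fingers":10},{"x":0,"y":0,"z":0,"ax":0,"ay":0,"az":0,"fingers":10},{"x":0,"y":0,"z":0,"ax":0,"ay":0,"az":0,"fingers":10},{"x":0,"y":0,"z":0,"ax":0,"ay":0,"az":0,"fingers":10}]}}

```text
t: 6.35
eef_pos: [0.5554, 0.3164, 0.3449]
tool_rot: [-0.0, 0.118, 0.993, -0.0]
contact_force: [-0.1, -0.8, -1.9]
gripper_width: 0.316
grasp_force: 50.1
```

```bash
python3 -c "
from h import *
S=bot.read_camera('scene');T=bot.read_camera('top')
r=lambda c,x,y,w,h:cv2.resize(c['pixels'][y:y+h,x:x+w,::-1],(400,480),interpolation=2)
cv2.imwrite('pics/lift.png',np.hstack([r(S,160,60,80,96),r(T,95,130,80,96)]))
p,q=pose()
d=p[2]-.1455;print(p,d)
for z in(.198,.135,.13,.052,.03): print(z,proj(S,M+[0,0,z+d]).round(1),proj(T,M+[0,0,z+d]).round(1))
print(proj(S,p).round(1))
"
```

```text
[0.55550827 0.31639975 0.3451771 ] 0.19967709636720707
0.198 [[193.2  75.3]] [[106.4 169.2]]
0.135 [[194.5  94.6]] [[115.9 172.5]]
0.13 [[194.6  96.1]] [[116.6 172.7]]
0.052 [[196.1 118.7]] [[126.7 176.3]]
0.03 [[196.5 124.9]] [[129.3 177.2]]
[[194.4  91.4]]
```

View pics/lift.png

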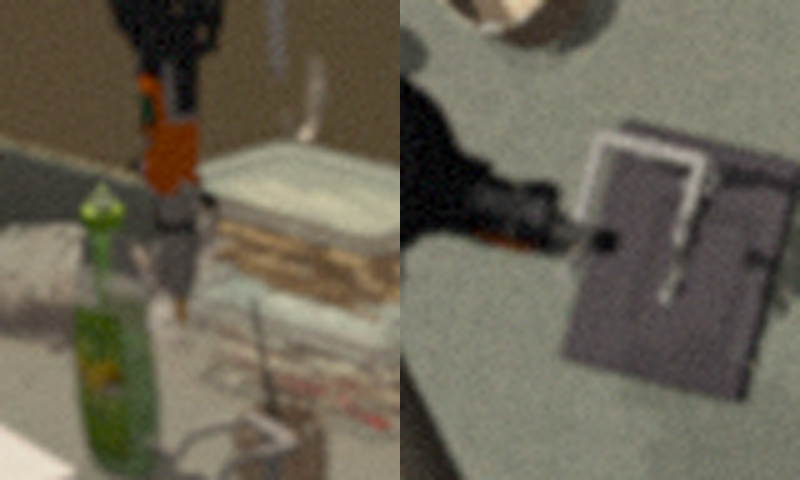

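The meter is off its hooks and held straight: the tip shows at (196.4,123.6), against a predicted (196.5,124.9). The orange head is gripped over its upper half. I'll carry it high across the worktop.

>>> {"method": "jog_arm", "body": {"rows": [{"x":-3,"y":-20,"z":0,"ax":0,"ay":0,"az":0,"fingers":10},{"x":-5,"y":-35,"z":0,"ax":0,"ay":0,"az":0,"fingers":10},{"x":-6,"y":-40,"z":0,"ax":0,"ay":0,"az":0,"fingers":10},{"x":-6,"y":-40,"z":0,"ax":0,"ay":0,"az":0,"fingers":10},{"x":-6,"y":-40,"z":0,"ax":0,"ay":0,"az":0,"fingers":10},{"x":-6,"y":-40,"z":0,"ax":0,"ay":0,"az":0,"fingers":10},{"x":-6,"y":-40,"z":0,"ax":0,"ay":0,"az":0,"fingers":10},{"x":-6,"y":-40,"z":0,"ax":0,"ay":0,"az":0,"fingers":10}]}}

```text
t: 7.25
eef_pos: [0.5286, 0.0167, 0.3457]
tool_rot: [0.0, 0.118, 0.993, 0.0]
contact_force: [0.2, -0.7, -2.2]
gripper_width: 0.319
grasp_force: 50.2
```

>>> {"method": "jog_arm", "body": {"rows": [{"x":-6,"y":-40,"z":0,"ax":0,"ay":0,"az":0,"fingers":10},{"x":-6,"y":-40,"z":0,"ax":0,"ay":0,"az":0,"fingers":10},{"x":-6,"y":-40,"z":0,"ax":0,"ay":0,"az":0,"fingers":10},{"x":-6,"y":-40,"z":0,"ax":0,"ay":0,"az":0,"fingers":10},{"x":-6,"y":-40,"z":0,"ax":0,"ay":0,"az":0,"fingers":10},{"x":-6,"y":-40,"z":0,"ax":0,"ay":0,"az":0,"fingers":10},{"x":-6,"y":-40,"z":0,"ax":0,"ay":0,"az":0,"fingers":10},{"x":-3,"y":-20,"z":0,"ax":0,"ay":0,"az":0,"fingers":10}]}}

```text
t: 8.05
eef_pos: [0.5007, -0.2878, 0.3459]
tool_rot: [0.0, 0.12, 0.993, -0.001]
contact_force: [-1.0, 1.1, -2.0]
gripper_width: 0.317
grasp_force: 50.1
```

```bash
python3 -c "
from h import *
y=np.array([np.sin(a),np.cos(a),0]);RB=Rot(y-N*(y@N),-N)
print(pose()[0],goto(SPOT+N*.18,RB),bot.get_obs()['q'])"
```

```text
[ 0.50069728 -0.28780713  0.34586742] (array([ 3.1, -9.9, 72.7]), array([ -0.94, -19.95,  -0.44])) [-0.0464753   0.22703173  0.56570473  1.63243832 -0.12340108  1.3173266
  1.86798967]
```

Tilt first, then lower to about 60 mm above the face.

>>> {"method": "jog_arm", "body": {"rows": [{"x":0,"y":0,"z":0,"ax":0,"ay":-4,"az":0,"fingers":10},{"x":0,"y":0,"z":0,"ax":0,"ay":-4,"az":0,"fingers":10},{"x":0,"y":0,"z":0,"ax":0,"ay":-4,"az":0,"fingers":10},{"x":0,"y":0,"z":0,"ax":0,"ay":-4,"az":0,"fingers":10},{"x":0,"y":0,"z":0,"ax":-0.9,"ay":-4,"az":0,"fingers":10},{"x":0,"y":0,"z":0,"ax":0,"ay":0,"az":0,"fingers":10},{"x":0,"y":0,"z":0,"ax":0,"ay":0,"az":0,"fingers":10},{"x":0,"y":0,"z":0,"ax":0,"ay":0,"az":0,"fingers":10}]}}

```text
t: 8.85
eef_pos: [0.5036, -0.283, 0.3457]
tool_rot: [0.173, 0.115, 0.978, -0.013]
contact_force: [0.6, 0.4, -1.3]
gripper_width: 0.316
grasp_force: 50.4
```

```bash
echo 'y_=np.array([np.sin(a),np.cos(a),0]);RB=Rot(y_,-N)'>>h.py; python3 -c "
from h import *
print(pose()[0],goto(SPOT+N*.16,RB))"
```

```text
[ 0.503567   -0.28296713  0.34572127] (array([ 29.3, -16.5,  86.3]), array([ 0.09, -0.02, -0.01]))
```

>>> {"method": "jog_arm", "body": {"rows": [{"x":10,"y":-6,"z":15,"ax":0,"ay":0,"az":0,"fingers":10},{"x":10,"y":-6,"z":20,"ax":0,"ay":0,"az":0,"fingers":10},{"x":9,"y":-4,"z":25,"ax":0,"ay":0,"az":0,"fingers":10},{"x":0,"y":0,"z":16,"ax":0,"ay":0,"az":0,"fingers":10},{"x":0,"y":0,"z":10,"ax":0,"ay":0,"az":0,"fingers":10},{"x":0,"y":0,"z":0,"ax":0,"ay":0,"az":0,"fingers":10},{"x":0,"y":0,"z":0,"ax":0,"ay":0,"az":0,"fingers":10},{"x":0,"y":0,"z":0,"ax":0,"ay":0,"az":0,"fingers":10}]}}

```text
t: 9.65
eef_pos: [0.5025, -0.298, 0.2555]
tool_rot: [0.174, 0.115, 0.978, -0.013]
contact_force: [-0.1, -0.3, -1.6]
gripper_width: 0.319
grasp_force: 50.3
```

```bash
python3 -c "
from h import *
print(goto(SPOT+N*.16,RB))
S=bot.read_camera('scene');T=bot.read_camera('top');p,q=pose()
r=lambda c,x,y:cv2.resize(c['pixels'][y:y+72,x:x+60,::-1],(400,480),interpolation=2)
cv2.imwrite('pics/pre.png',np.hstack([r(S,325,165),r(T,320,150)]))
f=lambda c,P,x,y:((proj(c,P)-[x,y]+.5)*400/60).round().tolist()
P=[p+q.apply([0,0,d]) for d in(.1155,.01,-.05)]+[SPOT]
print(f(S,P,325,165),f(T,P,320,150))"
```

```text
(array([ 0.8, -0.3,  1. ]), array([ 0.1 ,  0.1 , -0.02]))
[[228.0, 323.0], [202.0, 129.0], [186.0, 6.0], [237.0, 400.0]] [[242.0, 245.0], [297.0, 315.0], [333.0, 361.0], [223.0, 220.0]]
```

View pics/pre.png

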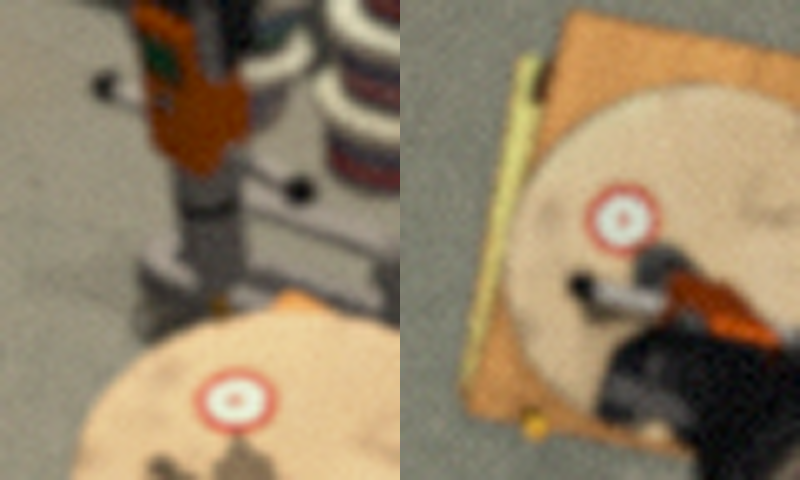

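Pre-contact view: in the scene crop the brass tip is near (220,303), about 5 px left of the prediction. In the top crop the barrel end is near (262,258) and the ring is at (223,220). I'll measure the barrel numerically.

```bash
python3 -c "
from h import *
S=bot.read_camera('scene');T=bot.read_camera('top');p,q=pose()
for c,(u0,v0,u1,v1) in((T,(350,180,372,206)),(S,(345,186,372,216))):
    h=cv2.cvtColor(cv2.GaussianBlur(c['pixels'],(0,0),.7),cv2.COLOR_RGB2HSV)
    for v in range(v0,v1): print(v,' '.join('%3d/%3d'%(h[v,u,1],h[v,u,2]) for u in range(u0,u1,1)))
    print(u0,[(round(d,3),proj(c,p+q.apply([0,0,d])).round(1).tolist()) for d in(.1155,.1045,.0935,.075,.055)])
"
```

```text
180  86/198  57/202  36/204  32/205  34/204  49/203  79/200 106/198 107/200  89/203  79/203  79/204  78/203  79/203  84/204  85/204  84/203  84/203  85/204  85/201  85/196  87/191
181  53/199  27/205  27/207  31/206  27/207  27/206  49/203  86/198 107/197  96/201  84/203  80/204  78/203  80/204  81/204  84/204  85/202  85/202  84/203  84/201  85/194  88/189
182  34/203  21/208  33/206  48/203  38/204  22/206  31/204  72/199 106/197 105/199  91/202  84/204  80/204  81/205  80/203  83/203  84/203  84/203  83/203  84/200  85/194  86/189
183  31/205  22/210  34/207  46/204  36/204  22/207  32/205  72/199 107/197 108/199  92/202  84/204  82/205  81/204  83/203  84/204  85/205  84/204  84/203  84/201  87/197  86/193
184  45/205  23/207  23/207  27/207  25/206  25/206  47/202  87/196 112/194 105/197  91/200  83/202  81/204  81/204  84/203  84/203  85/205  84/204  85/204  85/202  86/201  86/199
185  72/201  43/204  27/206  26/207  30/203  43/196  72/188 102/182 112/182  98/185  85/188  83/193  82/198  81/202  82/203  83/203  85/205  85/204  86/205  85/205  84/204  83/204
186 104/197  79/199 
[... 9759 characters left out ...]
 104/172 106/181 101/195  94/209  92/219  89/226  87/232  85/234  86/235  88/235  88/235  86/235  86/235  87/235  88/235
214  48/116  46/100  51/ 85  65/ 74  65/ 75  72/ 88  80/105  86/127  87/153  91/180  90/201  91/213  92/218  94/220  91/226  89/231  89/233  87/234  86/235  86/235  86/235  86/235  86/235  85/235  85/235  85/235  86/235
215  45/120  45/102  54/ 89  74/ 90  83/107  85/132  88/160  90/184  92/205  90/221  89/230  88/233  87/234  88/234  87/235  86/236  86/235  87/235  87/235  86/235  87/235  87/235  87/234  86/234  85/234  86/235  87/235
345 [(0.116, [[358.5, 213.1]]), (0.104, [[358.2, 210.2]]), (0.093, [[357.8, 207.3]]), (0.075, [[357.2, 202.4]]), (0.055, [[356.4, 196.9]])]
```

Offsets from the prediction are only about 3–4 mm towards −x. I'll correct for that and descend to about 8 mm from the face.

>>> {"method": "jog_arm", "body": {"rows": [{"x":-3,"y":0,"z":5,"ax":0,"ay":0,"az":0,"fingers":10},{"x":0,"y":0,"z":10,"ax":0,"ay":0,"az":0,"fingers":10},{"x":0,"y":0,"z":10,"ax":0,"ay":0,"az":0,"fingers":10},{"x":0,"y":0,"z":7,"ax":0,"ay":0,"az":0,"fingers":10},{"x":0,"y":0,"z":4,"ax":0,"ay":0,"az":0,"fingers":10},{"x":0,"y":0,"z":1,"ax":0,"ay":0,"az":0,"fingers":10},{"x":0,"y":0,"z":0,"ax":0,"ay":0,"az":0,"fingers":10},{"x":0,"y":0,"z":0,"ax":0,"ay":0,"az":0,"fingers":10}]}}

```text
t: 10.65
eef_pos: [0.5171, -0.3009, 0.221]
tool_rot: [0.174, 0.115, 0.978, -0.013]
contact_force: [0.9, -0.2, -2.1]
gripper_width: 0.319
grasp_force: 50.4
```

```bash
cat > m.py <<'E'
from h import *
F=[]
for _ in range(3):
    S=bot.read_camera('scene');o=bot.get_obs();F.append(o["contact_force"])
p,q=pose();print(p,"gap",((p-SPOT)@N-.1155)*1e3,"lat",goto(SPOT+N*((p-SPOT)@N),RB),"F.N",np.array(F)@N,np.mean(F,0))
h=cv2.cvtColor(cv2.GaussianBlur(S['pixels'],(0,0),.7),cv2.COLOR_RGB2HSV)
print('V'); 
for v in range(208,236): print(v,' '.join('%3d'%h[v,u,2] for u in range(346,376)),'|',' '.join('%3d'%h[v,u,1] for u in range(350,370)))
print([proj(S,p+q.apply([0,0,d])).round(1).tolist() for d in(.1155,.0935)],proj(S,SPOT))
E
python3 m.py
```

```text
[ 0.51711125 -0.30079353  0.22107783] gap 7.996191416281745 lat (array([ 3. , -0.5, -0. ]), array([ 0.11,  0.05, -0.04])) F.N [-1.67676738 -1.80954662 -2.01662369] [ 0.2143443  -0.26153268 -1.85701211]
V
208  87  67  59  61  67  72  74  70  63  58  57  57  59  62  66  69  76  87  94  99 110 130 149 150 137 124 120 126 133 137 |  34  35  38  36  36  35  36  40  35  29  35  41  37  35  35  49  76 104 118 116
209  95  74  61  57  57  59  61  64  64  63  65  66  67  69  70  72  81  97 115 130 152 179 200 201 185 162 140 123 115 114 |  40  35  29  32  36  32  35  35  38  33  33  39  38  34  44  71 109 137 147 146
210  95  78  69  65  61  59  58  60  63  65  66  68  69  71  71  71  82 107 137 167 195 217 229 229 222 206 181 152 126 108 |  50  43  40  38  32  35  35  38  37  36  36  36  37  45  61  90 120 141 147 146
211  95  82  76  71  66  62  59  60  64  66  66  68  70  71  71  72  87 122 164 200 222 233 236 236 234 229 217 197 170 142 |  54  53  48  34  32  31  31  34  40  36  32  35  44  61  79  98 113 121 125 125
212 100  90  79  70  65  63  62  66  68  67  66  67  69  70  70  74  98 
[... 4238 characters left out ...]
 98  97  92  91
233 227 225 220 216 211 200 180 158 145 141 136 128 125 130 135 137 138 138 139 150 175 208 227 231 230 231 231 231 231 232 |  95  96  95  94  95  96  96  94  94  92  94  95  92  94  97  99  96  96  92  91
234 224 218 210 206 206 206 198 183 166 150 135 127 128 133 137 138 138 138 138 144 164 197 221 230 231 232 232 232 232 232 |  98  98  97  95  97  95  96  96  96  96  95  96  94  92  94  97  98  96  93  93
235 218 207 197 193 194 201 205 204 195 177 154 136 133 135 137 138 138 139 137 138 153 179 204 220 228 232 232 232 233 233 |  99  98  97  96  97  95  96  98  94  94  95  96  94  94  93  94  97  97  96  95
[[[360.4, 221.8]], [[359.7, 216.3]]] [[360.09221778 224.53507163]]
```

>>> {"method": "jog_arm", "body": {"rows": [{"x":3,"y":0,"z":0,"ax":0,"ay":0,"az":0,"fingers":10},{"x":0,"y":0,"z":1,"ax":0,"ay":0,"az":0,"fingers":10},{"x":0,"y":0,"z":2,"ax":0,"ay":0,"az":0,"fingers":10},{"x":0,"y":0,"z":2,"ax":0,"ay":0,"az":0,"fingers":10},{"x":0,"y":0,"z":2,"ax":0,"ay":0,"az":0,"fingers":10},{"x":0,"y":0,"z":1,"ax":0,"ay":0,"az":0,"fingers":10},{"x":0,"y":0,"z":0,"ax":0,"ay":0,"az":0,"fingers":10},{"x":0,"y":0,"z":0,"ax":0,"ay":0,"az":0,"fingers":10}]}}

```text
t: 11.6
eef_pos: [0.517, -0.3006, 0.2121]
tool_rot: [0.173, 0.115, 0.978, -0.013]
contact_force: [0.1, 0.1, -2.0]
gripper_width: 0.313
grasp_force: 50.4
```

```bash
python3 m.py | grep -v '|'
```

```text
[ 0.51698999 -0.30060244  0.21221894] gap -0.2751321211699048 lat (array([-0.2, -0.5, -0. ]), array([ 0.11,  0.02, -0.04])) F.N [-1.73931592 -1.87997238 -1.97785611] [-0.31551523 -0.42574754 -2.06800099]
V
[[[359.9, 224.5]], [[359.2, 219.1]]] [[360.09221778 224.53507163]]
```

No contact yet. Continuing slowly.

>>> {"method": "jog_arm", "body": {"rows": [{"x":0,"y":0,"z":1,"ax":0,"ay":0,"az":0,"fingers":10},{"x":0,"y":0,"z":1,"ax":0,"ay":0,"az":0,"fingers":10},{"x":0,"y":0,"z":1,"ax":0,"ay":0,"az":0,"fingers":10},{"x":0,"y":0,"z":1,"ax":0,"ay":0,"az":0,"fingers":10},{"x":0,"y":0,"z":0,"ax":0,"ay":0,"az":0,"fingers":10},{"x":0,"y":0,"z":0,"ax":0,"ay":0,"az":0,"fingers":10},{"x":0,"y":0,"z":0,"ax":0,"ay":0,"az":0,"fingers":10},{"x":0,"y":0,"z":0,"ax":0,"ay":0,"az":0,"fingers":10}]}}

```text
t: 12.55
eef_pos: [0.5183, -0.3008, 0.2084]
tool_rot: [0.173, 0.115, 0.978, -0.013]
contact_force: [0.0, 0.6, -0.3]
gripper_width: 0.315
grasp_force: 50.5
```

```bash
python3 m.py | grep -v '|'
```

```text
[ 0.51831343 -0.30083233  0.20843821] gap -4.2871700318913994 lat (array([-0.2, -0.5, -0. ]), array([ 0.11,  0.02, -0.04])) F.N [-0.53588059  0.08886334 -0.70254597] [-0.37671592  0.2623908  -0.56081588]
V
[[[360.0, 225.5]], [[359.3, 220.1]]] [[360.09221778 224.53507163]]
```

Contact has begun, at about 1.4 N or 2 mm of travel. Pressing about 5 mm more.

>>> {"method": "jog_arm", "body": {"rows": [{"x":0,"y":0,"z":1,"ax":0,"ay":0,"az":0,"fingers":10},{"x":0,"y":0,"z":1,"ax":0,"ay":0,"az":0,"fingers":10},{"x":0,"y":0,"z":1,"ax":0,"ay":0,"az":0,"fingers":10},{"x":0,"y":0,"z":1,"ax":0,"ay":0,"az":0,"fingers":10},{"x":0,"y":0,"z":1,"ax":0,"ay":0,"az":0,"fingers":10},{"x":0,"y":0,"z":0,"ax":0,"ay":0,"az":0,"fingers":10},{"x":0,"y":0,"z":0,"ax":0,"ay":0,"az":0,"fingers":10},{"x":0,"y":0,"z":0,"ax":0,"ay":0,"az":0,"fingers":10}]}}

```text
t: 13.5
eef_pos: [0.52, -0.3011, 0.2037]
tool_rot: [0.173, 0.115, 0.978, -0.013]
contact_force: [-0.9, -0.3, -0.0]
gripper_width: 0.32
grasp_force: 50.7
```

```bash
python3 m.py | grep -v '|'; python3 m.py | grep gap; python3 -c "
from h import *
S=bot.read_camera('scene');T=bot.read_camera('top')
r=lambda c,x,y:cv2.resize(c['pixels'][y:y+72,x:x+60,::-1],(400,480),interpolation=2)
cv2.imwrite('pics/end.png',np.hstack([r(S,330,175),r(T,320,150)]))"
```

```text
[ 0.52000217 -0.30113862  0.20372781] gap -9.300439141201641 lat (array([-0.2, -0.6, -0. ]), array([ 0.11,  0.02, -0.04])) F.N [1.08967549 0.76091922 1.61694909] [-1.65808119  0.97120357  0.56940915]
V
[[[360.1, 226.7]], [[359.4, 221.3]]] [[360.09221778 224.53507163]]
[ 0.5200035  -0.30112596  0.20370505] gap -9.321427296843709 lat (array([-0.2, -0.6, -0. ]), array([ 0.11,  0.02, -0.04])) F.N [2.15492706 0.92121773 1.53332807] [-0.98438826  0.26201866  1.26511722]
```

View pics/end.png

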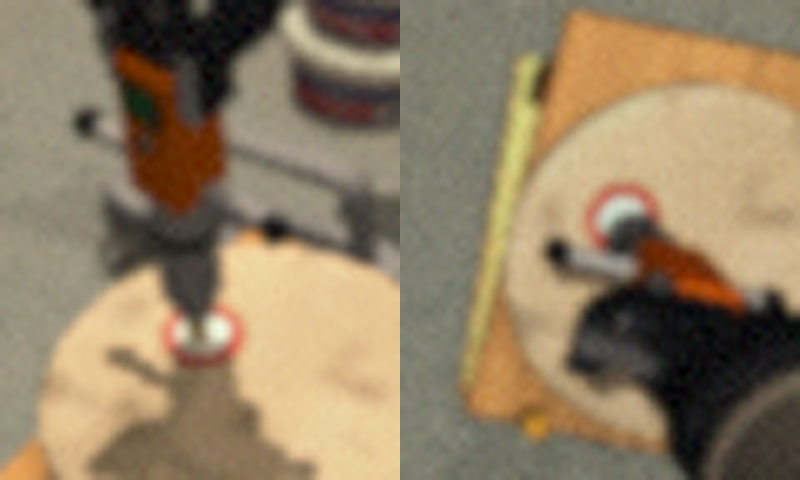

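The tip sits at the centre of the ring: tip at about (200,337), ring centre at (203,333). The pressing force is about 3.2 N, which is half of the travel. Handing in.

```bash
python3 -c "
from station import bot
print(bot.hand_in())"
```

```text
the job is handed in; nothing more can be done
None
```

I handed the job in with the meter held square to the red-marked bat, its tip at the centre of the red ring and pressed with about 3.2 N (roughly 7 mm of the 14 mm travel); the hand-in returned no verdict.

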